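# Zero the coffee grinder and set it four clicks open

## Task

Set the coffee grinder: turn the click dial on top of it clockwise until you feel its stop, without forcing it, then turn it back anticlockwise exactly four clicks and let go. Finally put the dust cap down over the dial so that it is fully seated, and leave the mug, jars and shaker where they stand.

Things in the scene. Friction and masses are not known exactly. Their poses are not given: they have to be found in the camera images.
- dial_grip (a point): On the upright axis of the click dial on top of the grinder, at the dial's mid height (220 mm above the worktop). Fixed to the housing, does not turn with the dial; its x axis points to the rear column. The dial: black round knob 43 to 45.5 mm across, from 207 to 233 mm above the worktop, 12 identical small flutes, no mark; any grasp yaw serves. Clockwise from above closes the burrs.
- shoulder (a point): On the same axis, on the flat top of the grinder's head (200 mm above the worktop, 96 mm across), where the cap's rim comes to rest. A round plinth under the dial, 56 mm across and 5 mm high with a chamfer, centres the cap.
- grinder: Coffee grinder fast on the worktop: black foot, aluminium column behind (+x), head 108 mm across overhanging the mug; origin under the dial's axis at the worktop. Dial clicks are 30 degrees apart; leaving one takes about 0.15 N m; let go between two, the dial settles into the nearer. At the start it is two to five clicks open, unknown which; it opens at least nine.
- burr (a point): Burr carrier inside the head, out of sight. Its x in the grinder's frame is the burr gap: 0 at first touch of the stop (the closed click position), 0.15 mm more per click anticlockwise; its reading is too coarse to tell clicks apart. The stop is sprung: about 0.12 N m at touch, then about 1.7 N m per rad, on top of the click's own. Forced 20 degrees past the touch it jams: job spoiled.
- cap_knob (a point): Centre of the black round knob, 20 mm across and 15 mm high, on top of the loose aluminium dust cap; 55 mm above the cap's lower rim (knob top 64 mm). z up when upright. Seated, it is on the dial's axis, 35 mm above dial_grip. The cap starts upright on the worktop, to the right of the grinder.
- cap_rim (a point): Centre of the open lower rim of the dust cap, a cup upside down, 68 mm across and 42 mm high without its knob, skirt wall 3.8 mm (inside 60 mm across, 38 mm deep). Seated, the rim lies on the shoulder round the plinth and the cap clears the dial all round.
- mug: White mug, 92 mm across, 95 mm high, standing on the grinder's foot under the spout; origin on its underside, 17 mm from the cup's centre towards the handle. To be left alone.
- honey: Honey jar with black lid, 64 mm across, 99 mm high; origin at the centre of its underside. To be left alone.
- shaker: Glass salt shaker, 44 mm across, 90 mm high; origin at the centre of its underside. To be left alone.
- spice: Small glass spice jar, 47 mm across, 98 mm high; origin at the centre of its underside. To be left alone.

How it is judged:
On the way, in this order (a step that is already met when the one before it is completed fails the run):
1. the dial is turned clockwise home to its stop (burr gap under 0.03 mm) (x of burr in the frame of grinder below 3e-05 m), for 0.2 s.
2. the dial stands four clicks open (burr gap 0.6 mm, 0.3 click either way) (x of burr in the frame of grinder between 0.000555 and 0.000645 m), for 0.3 s.
At the end, for the whole second after the job is handed in: The dial stands four clicks open from its stop (burr gap 0.555 to 0.645 mm, 0.3 click either way), and the dust cap is fully seated on the shoulder over the dial: its knob's centre within 5 mm of the dial's axis and 32.5 to 37.5 mm above the point dial_grip, upright within 0.06 rad, let go (all of step 2 and horizontal distance between cap_knob and dial_grip below 0.005 m and z of cap_knob in the frame of dial_grip between 0.0325 and 0.0375 m and angle between cap_knob's own z axis and vertical below 0.06 rad); the robot touches nothing.
It fails at once if the dial is forced 20 degrees past its stop (burr gap under -0.1 mm) (x of burr in the frame of grinder below -0.0001 m).
It fails at once if a bystander (mug, honey jar, salt shaker, spice jar) is moved by more than 20 mm (distance of any of mug, honey, shaker, spice from where it was at the start of the episode above 0.02 m).
It also fails if it takes over 72 s, if anything falls off the work surface, if the arm or the gripper's body presses on something with over 40 N, if the wrist force passes 120 N, or if a joint passes its speed limit or range.

## Robot

A 6-joint arm with a two-finger parallel gripper is mounted at the origin on a cart in front of the work surface, level with it; the furniture and walls round the work are solid. World frame = base frame: x ahead of the robot, y to its left, z up, the work surface at z = 0. Lengths are in m, angles in rad, forces in N, time in s.
With the tool pointing down it reaches from about 0.2 to 0.875 m from the base axis. Payload 3.4 kg.
Tool frame: the origin (TCP) lies at the centre of the arm's flange, where the gripper is bolted on; the fingertips stand 199 mm ahead of it and the grasp point (between the pads) lies 180 mm ahead of it; z points along the fingers, y is the line along which they close (so a half turn about z gives the same grasp; the last joint's range is limited). The gripper opens to 94 mm and grips with 3 to 60 N. Pads are 16 mm wide; open, the fingers measure 119 mm over their backs; the gripper's body (75 mm by 177 mm) begins 78 mm behind the grasp point.
Start: joints at [-1.318, 0.276, 1.505, -0, 1.361, -0.121], TCP at [0.21, -0.535, 0.405] pointing down, gripper open.
Joint ranges: [-2.89, 2.89], [-0.75, 2.08], [0.22, 2.7], [-1.18, 4.32], [0.11, 2.71], [-2.7, 2.7]. Speed limits (rad/s): [2.57, 2.57, 3.14, 3.14, 3.14, 3.14].

## Interface

Orientations are given as a unit quaternion [x, y, z, w].
In Python, from cell import arm, claw, kinematics, optics gives the robot as it stands. Calls block until the motion is done:
- arm.reach(position, orientation): joint-space move of the TCP to a pose.
- arm.line_to(position, orientation=None, rate=0.15): straight line of the TCP; orientation=None keeps the orientation; rate is the mean speed in m/s.
- arm.movej(angles): joint-space move.
- claw.grip(opening, force=None): opening from 0.0 (shut) to 1.0 (fully open); force is the grip in N (None keeps the last); returns when the fingers have stopped.
- arm.wait(seconds).
- kinematics.inverse_kinematics(position, orientation): joint angles nearest the present ones, or None.
- arm.observe(): the state.
- optics.capture(name): name is "scene" or "top" or "wrist"; returns a dict with "color" (420x560x3 uint8, red, green, blue), "fovy" (degrees; the focal length in pixels is half the picture's height over the tangent of half this angle, whatever the lens; pixels are square), "cx", "cy" (the principal point, pixels), "T" (4x4, takes a point from camera to world coordinates). Camera axes: x right, y down, z forward; pixel columns grow to the right and rows downward; lengths in m; the calibration is good to about 2 mm. The wrist camera is an equidistant fisheye: a pixel r from the principal point sees the ray r / f radians off the axis. A picture is of the moment at which its call begins. There is no depth.
A pose or a line that the arm cannot do raises arm.MotionError and nothing moves.
- arm.hand_in(): hands the job in; it is judged then, once.
Trained networks look in a picture, given as the dict that the camera call returned (one of the last four; its "shot" number tells which), for a name from the list of things; names that differ only in an ending like _2 or _b are one class to them, and where a whole thing is asked for, a point or a joint stands for the part that bears it (a point fixed in the world has none). Each returns a list of dicts, best first, with "confidence" (0 to 1); they miss things now and then, are a little off and sometimes report something else, mostly with a low value. They report only what shows in the picture. A call takes as long as a camera call.
- optics.masks_of(label, picture): "region" (420x560 bool, what is visible of it) and "point" ([column, row] in pixels, amid what is visible of it).
The state is a dict: "t": time; "q": joint angles; "joint_vel": joint speeds; "joint_torque": joint torques, N m; "position": TCP position; "tool_rot": TCP orientation; "ft_force": force on the tool from outside, world axes, zero at the start; "ft_torque": the same for the moment, N m; "gripper_width": opening from 0.0 (shut) to 1.0 (fully open); "finger_force": force on a finger pad.
Only numpy, scipy, OpenCV 4.12 (cv2) and the standard library are available. Lean on these libraries where they do the work, as an engineer would, in place of code of your own. Each camera call takes 0.05 s, during which the arm holds its last target. There are 200 camera calls.

## Working session

There is one attempt and no reset: what is moved stays moved. The work goes in short steps, each a Python script; the robot and the scene stay as the last script left them, time stands still between calls to the robot, and variables do not carry over. Pictures are saved under pics/ and viewed, at most 10 in all, crops included, and the job is handed in when it is done.

```bash
ls; mkdir -p pics; cat > h.py <<'E'
from cell import arm, claw, kinematics, optics
import numpy as np, cv2
def save(p,n): cv2.imwrite('pics/'+n,p['color'][:,:,::-1])
def ray(p,uv):
    f=p['color'].shape[0]/2/np.tan(np.radians(p['fovy'])/2)
    d=np.array([(uv[0]-p['cx'])/f,(uv[1]-p['cy'])/f,1.]); T=np.array(p['T'])
    return T[:3,3],T[:3,:3]@d
def atz(p,uv,z):
    o,d=ray(p,uv); return o+d*(z-o[2])/d[2]
def proj(p,X):
    f=p['color'].shape[0]/2/np.tan(np.radians(p['fovy'])/2); T=np.array(p['T'])
    c=T[:3,:3].T@(np.asarray(X)-T[:3,3]); return np.array([p['cx']+f*c[0]/c[2],p['cy']+f*c[1]/c[2]])
E
python3 - <<'E'
from h import *
for n in ['scene','top']:
    p=optics.capture(n); save(p,n+'.png'); print(n,p['fovy'],p['cx'],p['cy'],np.round(p['T'],3).tolist())
    for l in ['dial_grip','cap_knob','cap_rim','grinder','mug','honey','shaker','spice']:
        for m in optics.masks_of(l,p)[:2]:
            r=m['region']; ys,xs=np.where(r); print(l,round(m['confidence'],2),m['point'],xs.min(),xs.max(),ys.min(),ys.max(),np.round(atz(p,m['point'],0.05),3))
print(arm.observe())
E
```

```text
pics
scene 57.53978135998642 281.27689538011896 213.69236685974406 [[-0.726, -0.386, 0.57, -0.128], [-0.688, 0.409, -0.599, 0.601], [-0.002, -0.827, -0.562, 0.754], [0.0, 0.0, 0.0, 1.0]]
dial_grip 0.78 [260.3, 232.8] 235 302 198 293 [ 0.56 -0.03  0.05]
dial_grip 0.54 [335.2, 230.3] 323 344 220 242 [ 0.401 -0.197  0.05 ]
cap_rim 0.81 [334.2, 231.1] 322 344 219 243 [ 0.401 -0.192  0.05 ]
grinder 0.61 [262.5, 232.8] 235 302 197 293 [ 0.555 -0.035  0.05 ]
mug 0.81 [274.1, 261.0] 255 296 239 280 [0.439 0.033 0.05 ]
honey 0.93 [169.6, 293.9] 156 187 269 313 [0.542 0.301 0.05 ]
shaker 0.64 [217.9, 324.1] 208 227 305 339 [0.38  0.278 0.05 ]
spice 0.59 [327.0, 192.3] 319 332 175 203 [ 0.559 -0.36   0.05 ]
top 51.79471868155674 278.29847168755026 207.8470563704739 [[-0.116, -0.972, 0.203, 0.19], [-0.993, 0.114, -0.019, -0.009], [-0.005, -0.204, -0.979, 1.48], [0.0, 0.0, 0.0, 1.0]]
dial_grip 0.94 [265.1, 207.5] 237 284 178 244 [0.493 0.008 0.05 ]
dial_grip 0.73 [372.4, 167.7] 364 383 159 180 [ 0.589 -0.374  0.05 ]
cap_knob 0.78 [334.0, 218.4] 325 345 210 231 [ 0.429 -0.218  0.05 ]
cap_rim 0.74 
[... 451 characters left out ...]
([-1.31797015e+00,  2.75845626e-01,  1.50484095e+00,  5.08028584e-06,
        1.36067302e+00, -1.21036416e-01]), 'joint_vel': array([-6.66016817e-05,  2.84372367e-04,  7.16558803e-04, -2.01622973e-03,
        1.22410729e-04, -1.16018999e-03]), 'joint_torque': array([-1.61433068e-04, -4.04450440e+01, -2.37501150e+01,  7.05911801e-02,
        2.48663145e-02,  5.54325482e-06]), 'position': array([ 0.2099813 , -0.53531712,  0.40474763]), 'tool_rot': array([9.82579254e-01, 1.85844009e-01, 1.01521799e-05, 1.16114455e-04]), 'ft_force': array([-0.29081474,  1.00600218,  0.82265385]), 'ft_torque': array([ 0.01942521,  0.02947203, -0.00402592]), 'finger_force': 0.0, 'gripper_width': 0.996892983822392}
```

```bash
python3 - <<'E'
import cv2, numpy as np
a=cv2.imread('pics/scene.png')[180:320,220:360]; b=cv2.imread('pics/top.png')[160:260,225:355]
cv2.imwrite('pics/c1.png',cv2.resize(a,None,fx=4,fy=4,interpolation=cv2.INTER_CUBIC))
cv2.imwrite('pics/c2.png',cv2.resize(b,None,fx=6,fy=6,interpolation=cv2.INTER_CUBIC))
E
```

```text
(no output)
```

View pics/c1.png

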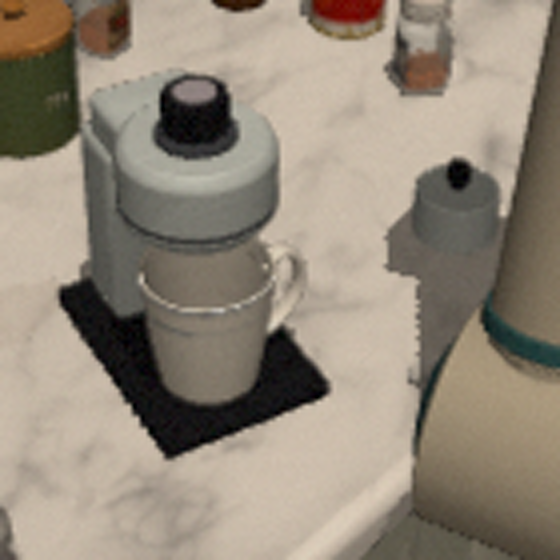

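View pics/c2.png

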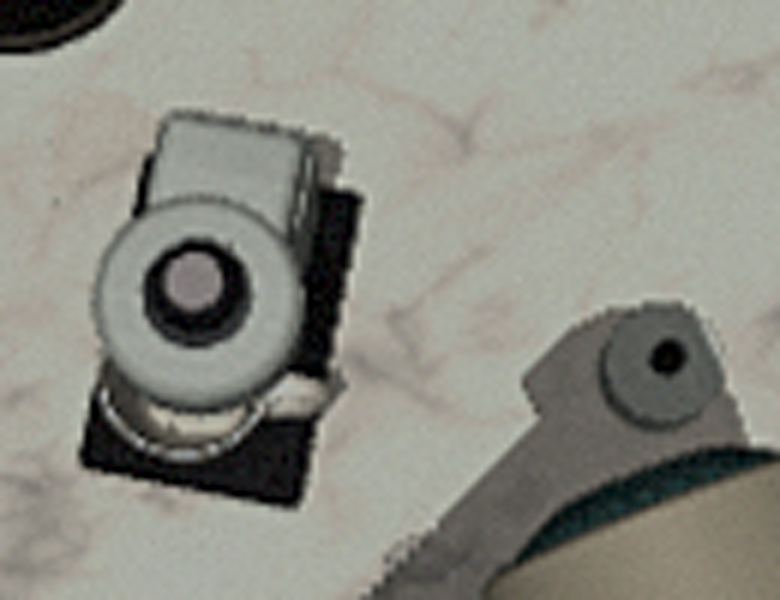

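View pics/scene.png

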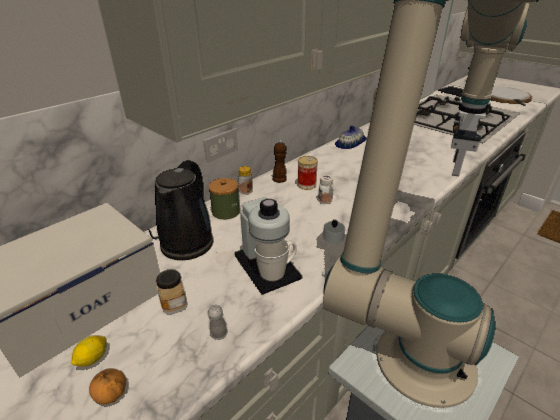

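View pics/top.png

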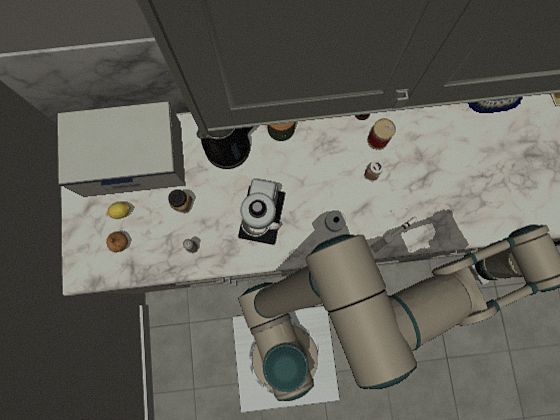

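```bash
python3 - <<'E'
from h import *
from scipy.spatial.transform import Rotation as R
s=optics.capture('scene'); t=optics.capture('top')
def tri(a,b):
    (o1,d1),(o2,d2)=ray(s,a),ray(t,b)
    d1/=np.linalg.norm(d1); d2/=np.linalg.norm(d2)
    k=np.linalg.lstsq(np.c_[d1,-d2],o2-o1,rcond=None)[0]
    p,q=o1+k[0]*d1,o2+k[1]*d2; return np.round((p+q)/2,4),round(np.linalg.norm(p-q),4)
print('dial',tri((268.7,203),(257.2,206.8)),atz(s,(268.7,203),.233),atz(t,(257.2,206.8),.233))
print('knob',tri((334.7,223.2),(336.3,219.5)),atz(s,(334.7,223.2),.055),atz(t,(336.3,219.5),.055))
for yaw in range(-180,180,30):
  q=(R.from_euler('z',yaw,degrees=True)*R.from_quat([1,0,0,0])).as_quat()
  print(yaw,[None if (j:=kinematics.inverse_kinematics(p,q)) is None else np.round(j,2).tolist() for p in ([.49,.03,.40],[.43,-.22,.235])])
E
```

```text
dial (array([0.4595, 0.0288, 0.2295]), np.float64(0.0007)) [0.45523136 0.03254702 0.233     ] [0.45900641 0.02892374 0.233     ]
knob (array([ 0.4239, -0.2244,  0.0516]), np.float64(0.0001)) [ 0.42118598 -0.22052615  0.055     ] [ 0.42334836 -0.22392073  0.055     ]
-180 [[-0.08, 0.15, 1.68, -0.0, 1.31, -1.65], [-0.62, 0.3, 1.95, -0.0, 0.89, -2.19]]
-150 [[-0.08, 0.15, 1.68, -0.0, 1.31, -2.18], None]
-120 [[-0.08, 0.15, 1.68, -0.0, 1.31, -2.7], None]
-90 [None, [-0.62, 0.3, 1.95, -0.0, 0.89, 2.52]]
-60 [[-0.08, 0.15, 1.68, -0.0, 1.31, 2.54], [-0.62, 0.3, 1.95, -0.0, 0.89, 2.0]]
-30 [[-0.08, 0.15, 1.68, -0.0, 1.31, 2.01], [-0.62, 0.3, 1.95, -0.0, 0.89, 1.48]]
0 [[-0.08, 0.15, 1.68, -0.0, 1.31, 1.49], [-0.62, 0.3, 1.95, -0.0, 0.89, 0.95]]
30 [[-0.08, 0.15, 1.68, -0.0, 1.31, 0.97], [-0.62, 0.3, 1.95, -0.0, 0.89, 0.43]]
60 [[-0.08, 0.15, 1.68, -0.0, 1.31, 0.44], [-0.62, 0.3, 1.95, -0.0, 0.89, -0.09]]
90 [[-0.08, 0.15, 1.68, -0.0, 1.31, -0.08], [-0.62, 0.3, 1.95, -0.0, 0.89, -0.62]]
120 [[-0.08, 0.15, 1.68, -0.0, 1.31, -0.6], [-0.62, 0.3, 1.95, -0.0, 0.89, -1.14]]
150 [[-0.08, 0.15, 1.68, -0.0, 1.31, -1.13], [-0.62, 0.3, 1.95, -0.0, 0.89, -1.66]]
```

```bash
cat >> h.py <<'E'
from scipy.spatial.transform import Rotation as R
def quat(yaw): return (R.from_euler('z',yaw,degrees=True)*R.from_quat([1,0,0,0])).as_quat()
def joints(p,j6=None,yaw=90):
    j=np.array(kinematics.inverse_kinematics(p,quat(yaw)))
    if j6 is not None: j[5]=j6
    return j
def fproj(p,X):
    f=p['color'].shape[0]/2/np.tan(np.radians(p['fovy'])/2); T=np.array(p['T'])
    X=np.atleast_2d(X); c=(X-T[:3,3])@T[:3,:3]; th=np.arctan2(np.hypot(c[:,0],c[:,1]),c[:,2]); ph=np.arctan2(c[:,1],c[:,0])
    return np.c_[p['cx']+f*th*np.cos(ph),p['cy']+f*th*np.sin(ph)]
def circ(x,y,z,r):
    a=np.linspace(0,2*np.pi,73); return np.c_[x+r*np.cos(a),y+r*np.sin(a),0*a+z]
def draw(p,cs,n):
    im=cv2.resize(p['color'][:,:,::-1],None,fx=1.4,fy=1.4)
    for c in cs: cv2.polylines(im,[np.int32(fproj(p,c)*1.4*16)],True,(0,255,0),1,cv2.LINE_AA,4)
    cv2.imwrite('pics/'+n,im)
E
python3 - <<'E'
from h import *
o=arm.observe(); P=o['position']; print(o['t'])
arm.line_to([P[0],P[1],.5],rate=.25)
print(arm.observe()['t'])
arm.movej(joints([.458,.03,.5],-2.2))
o=arm.observe(); print(o['t'],o['position'],o['ft_force'],o['ft_torque'],o['joint_torque'])
w=optics.capture('wrist'); print(np.round(w['T'],3).tolist(),w['fovy'])
draw(w,[circ(.458,.03,.233,.022),circ(.458,.03,.2,.048)],'w1.png'); save(w,'w1raw.png')
np.savez('w1.npz',**{k:w[k] for k in('color','fovy','cx','cy','T')})
E
```

```text
1.0
1.5333
3.7417 [0.45817941 0.02951369 0.49975628] [ 0.41023845 -0.66862159  0.13469992] [ 0.109412   -0.10307692  0.02923539] [ 2.58948673e-01 -2.84008062e+01 -2.48307896e+01 -3.86403885e-02
  6.26380811e-02 -7.81444778e-04]
[[-0.515, 0.833, 0.202, 0.4], [0.857, 0.501, 0.122, -0.006], [0.001, 0.235, -0.972, 0.481], [0.0, 0.0, 0.0, 1.0]] 65.70646984690485
```

View pics/w1.png

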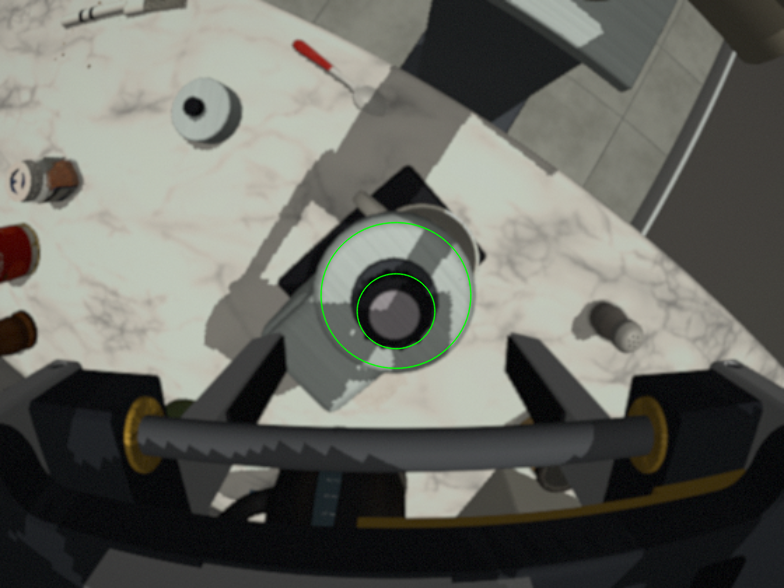

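```bash
cat >> h.py <<'E'
from scipy.optimize import least_squares
def fatz(p,uv,z):
    return least_squares(lambda v: fproj(p,[v[0],v[1],z])[0]-uv,[.45,0],x_scale=.01).x
def blob(p,X,rad,bright):
    u0=fproj(p,X)[0]; g=cv2.cvtColor(p['color'],cv2.COLOR_RGB2GRAY)
    yy,xx=np.mgrid[:g.shape[0],:g.shape[1]]; near=np.hypot(xx-u0[0],yy-u0[1])<rad
    t=cv2.threshold(g[near].reshape(-1,1),0,255,cv2.THRESH_OTSU)[0]
    m=near&((g>t) if bright else (g<=t))
    n,l,st,c=cv2.connectedComponentsWithStats(m.astype(np.uint8)); i=1+np.argmax(st[1:,4])
    return c[i],st[i].tolist(),t
def measure(p):
    for nm,X,rad,b in(('dial',[.458,.03,.233],19,True),('knob',[.423,-.223,.062],12,False)):
        c,st,t=blob(p,X,rad,b); print(nm,np.round(c,1),st,t,np.round(fatz(p,c,X[2]),4))
E
python3 - <<'E'
from h import *
measure(dict(np.load('w1.npz')))
j=np.array(arm.observe()['q']); j[5]+=np.pi; arm.movej(j)
w=optics.capture('wrist'); measure(w); print(arm.observe()['t'])
draw(w,[circ(.458,.03,.233,.022),circ(.458,.03,.2,.048),circ(.423,-.223,.062,.01)],'w2.png')
E
```

```text
dial [273.6 214.7] [265, 208, 18, 14, 157] 99.0 [0.4561 0.0207]
knob [138.2  76.4] [131, 69, 15, 16, 182] 96.0 [ 0.4244 -0.2191]
dial [290.7 230.2] [282, 224, 19, 14, 150] 106.0 [0.4553 0.0202]
knob [408.6 299.1] [400, 289, 22, 16, 97] 45.0 [ 0.4113 -0.2257]
6.4917
```

View pics/w2.png

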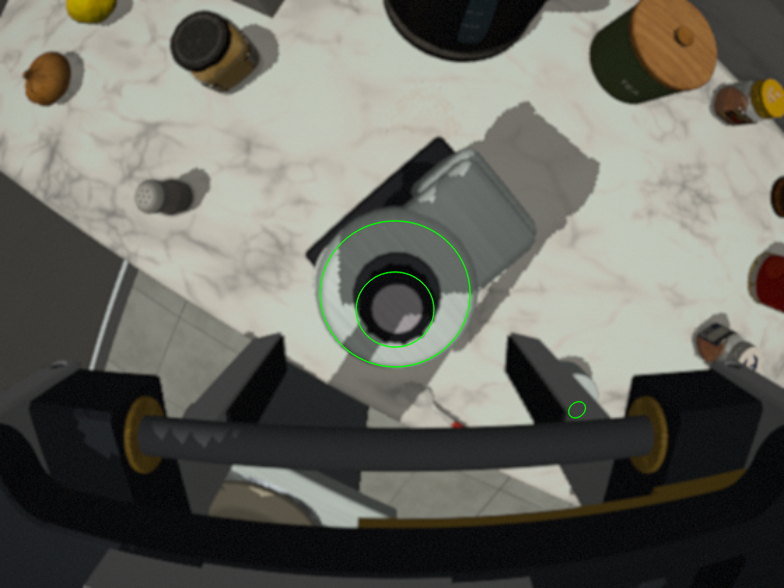

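```bash
python3 - <<'E'
from h import *
c=[.4586,.030]
arm.movej(joints([*c,.5],-2.3)); claw.grip(.7)
arm.line_to([*c,.406],rate=.15)
o=arm.observe(); print(o['t'],o['position'],o['q'][5],o['ft_force'],o['ft_torque'])
claw.grip(0,force=25)
o=arm.observe(); print(o['t'],o['gripper_width'],o['finger_force'],o['ft_force'],o['ft_torque'])
j=np.array(o['q']); j=joints([*c,.406],-2.3)
for i in range(10):
    j[5]+=np.radians(3); arm.movej(j); o=arm.observe()
    print(round(o['t'],3),np.round(o['q'][5]+2.3,4),np.round(o['ft_torque'],3),np.round(o['ft_force'],1),np.round(o['joint_torque'][5],3))
E
```

```text
10.6333 [0.45899791 0.02995017 0.40670592] -2.300011049722549 [ 0.35018299 -0.17256083  0.26014662] [ 0.09064336 -0.12975741 -0.00139088]
11.125 0.4518072407478904 25.002480447292328 [ 1.89388154 -1.61198125  1.8693399 ] [-0.2258127  -0.28600015 -0.00552969]
11.375 0.051 [-0.357 -0.371  0.099] [ 1.7 -3.4  3.5] 0.159
11.625 0.1028 [-0.522 -0.42   0.097] [ 1.5 -3.5  4.9] 0.129
11.875 0.1553 [-0.598 -0.483  0.059] [ 2.  -3.9  4.9] 0.083
12.125 0.2077 [-0.578 -0.408  0.037] [ 2.  -3.3  5. ] 0.055
12.375 0.2601 [-0.55  -0.478 -0.005] [ 1.4 -2.8  4.9] 0.028
12.625 0.3125 [-0.643 -0.47  -0.026] [ 2.  -3.9  5.2] 0.001
12.875 0.365 [-0.57  -0.5   -0.092] [ 1.4 -4.2  5.4] -0.023
13.125 0.4174 [-0.609 -0.444 -0.157] [ 1.1 -3.4  5.1] -0.054
13.375 0.4698 [-0.538 -0.462 -0.115] [ 2.3 -4.1  5. ] -0.077
13.625 0.522 [-0.578 -0.445 -0.035] [ 2.  -3.9  5.5] 0.008
```

```bash
python3 - <<'E'
from h import *
j=joints([.4586,.030,.406],-2.3+np.radians(30))
for i in range(48):
    j[5]+=np.radians(3); arm.movej(j); o=arm.observe()
    a,b=o['ft_torque'][2],o['joint_torque'][5]
    print(33+3*i,round(np.degrees(o['q'][5]+2.3),2),round(a,3),round(b,3))
    if max(a,b)>.26: break
print(o['t'],o['gripper_width'])
E
```

```text
33 32.89 0.088 0.135
36 35.89 0.084 0.111
39 38.9 0.02 0.084
42 41.9 0.025 0.059
45 44.91 -0.051 0.031
48 47.91 -0.001 0.008
51 50.91 -0.073 -0.026
54 53.92 -0.076 -0.049
57 56.92 -0.118 -0.08
60 59.9 -0.029 0.013
63 62.89 0.056 0.137
66 65.89 0.07 0.113
69 68.89 0.059 0.087
72 71.9 0.075 0.063
75 74.9 0.032 0.03
78 77.9 -0.058 0.008
81 80.91 -0.05 -0.021
84 83.91 -0.12 -0.049
87 86.92 -0.059 -0.077
90 89.91 0.041 0.019
93 92.86 0.345 0.332
18.875 0.4544212634208495
```

```bash
python3 - <<'E'
from h import *
C=[.4586,.030,.406]; j=joints(C,0)
def go(deg,q=0):
    j[5]=-2.3+np.radians(deg); arm.movej(j); o=arm.observe()
    if not q: print(deg,round(np.degrees(o['q'][5]+2.3),2),round(o['ft_torque'][2],3),round(o['joint_torque'][5],3))
go(91); arm.wait(.4); go(91)
for d in range(87,-1,-3): go(d)
arm.wait(.3); go(0)
claw.grip(.7); go(60); o=arm.observe(); print('open',o['t'],o['ft_force'],o['ft_torque'])
claw.grip(0,force=25); go(60)
for d in range(57,29,-3): go(d)
arm.wait(.4); go(30); print(arm.observe()['t'],arm.observe()['gripper_width'])
E
```

```text
91 90.85 0.275 0.226
91 90.86 0.225 0.246
87 86.9 -0.128 -0.147
84 83.9 -0.094 -0.113
81 80.9 -0.008 -0.086
78 77.89 0.04 -0.056
75 74.89 0.019 -0.037
72 71.88 0.021 -0.006
69 68.88 0.048 0.018
66 65.88 0.051 0.045
63 62.87 0.115 0.08
60 59.89 0.02 -0.037
57 56.9 -0.109 -0.14
54 53.9 -0.055 -0.109
51 50.9 -0.036 -0.091
48 47.89 -0.03 -0.062
45 44.89 -0.004 -0.034
42 41.89 0.011 -0.01
39 38.88 0.081 0.02
36 35.88 0.086 0.05
33 32.87 0.113 0.077
30 29.89 -0.014 -0.043
27 26.9 -0.175 -0.141
24 23.9 -0.091 -0.114
21 20.9 -0.084 -0.088
18 17.89 -0.088 -0.063
15 14.89 0.089 -0.035
12 11.89 0.022 -0.012
9 8.88 0.034 0.015
6 5.88 0.02 0.043
3 2.87 0.109 0.075
0 -0.11 -0.007 -0.047
0 -0.1 0.03 -0.015
60 59.94 0.023 0.008
open 29.375 [-0.61039981 -0.07434501 -0.04513653] [ 0.04141117 -0.21595867  0.02302231]
60 60.0 -0.051 0.003
57 57.08 -0.113 -0.159
54 54.11 -0.045 -0.126
51 51.12 -0.011 -0.103
48 48.13 -0.008 -0.079
45 45.13 -0.033 -0.051
42 42.13 -0.024 -0.027
39 39.13 0.007 0.005
36 36.13 0.119 0.024
33 33.13 0.101 0.061
30 30.14 0.024 -0.032
30 30.01 -0.022 -0.031
33.2667 0.453321530608342
```

```bash
cat >> h.py <<'E'
def knob(p,g=(.4235,-.222)):
    c,st,t=blob(p,[*g,.06],24,False); x=fatz(p,c,.0575); print('knob',np.round(c,1),st,t,np.round(x,4)); return x
E
python3 - <<'E'
from h import *
claw.grip(.7); o=arm.observe(); print(o['ft_force'])
arm.line_to([.4586,.030,.5],rate=.2)
g=(.4235,-.222)
ws=[]
for i,j6 in enumerate((-1.8,1.34)):
    arm.movej(joints([*g,.40],j6)); w=optics.capture('wrist'); ws.append(w); knob(w)
    draw(w,[circ(*g,.064,.01),circ(*g,.042,.034)],f'k{i}.png')
print(arm.observe()['t'])
cv2.imwrite('pics/kk.png',np.hstack([cv2.imread(f'pics/k{i}.png')[150:500,200:590] for i in(0,1)]))
E
```

```text
[-0.11310362 -0.05070165 -0.72748669]
knob [280.  197.9] [258, 180, 48, 41, 1303] 138.0 [ 0.4183 -0.2213]
knob [282.8 205.6] [259, 182, 48, 45, 1522] 146.0 [ 0.4197 -0.2209]
38.2583
```

View pics/kk.png

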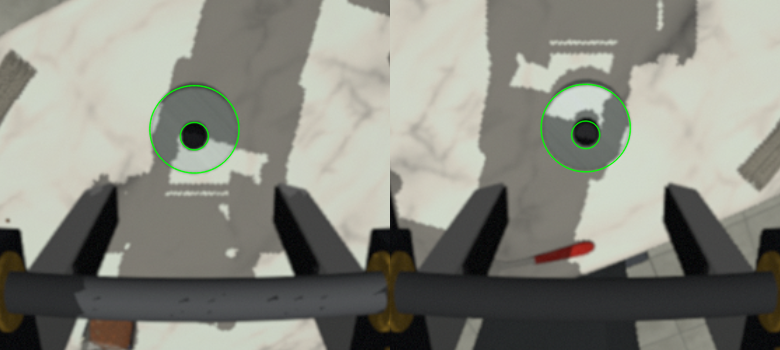

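```bash
python3 - <<'E'
from h import *
g=(.4235,-.222)
claw.grip(.5); arm.line_to([*g,.246],rate=.12)
o=arm.observe(); print(o['t'],o['position'],o['ft_force'])
claw.grip(0,force=30); o=arm.observe(); print(o['gripper_width'],o['finger_force'],o['ft_force'],o['ft_torque'])
arm.line_to([*g,.53],rate=.2); o=arm.observe(); print(o['t'],o['gripper_width'],o['ft_force'],o['ft_torque'])
yaw=R.from_quat(o['tool_rot'])
arm.line_to([.4586,.030,.53],rate=.15); o=arm.observe(); print(o['t'],o['position'],o['q'][5],o['ft_force'])
w=optics.capture('wrist'); draw(w,[circ(.4586,.03,.2,.048)],'p.png')
s=optics.capture('scene'); c=cv2.resize(s['color'][140:300,180:380,::-1],None,fx=3.5,fy=3.5)[:560]
cv2.imwrite('pics/pp.png',np.hstack([cv2.imread('pics/p.png')[100:588,180:610][:480], cv2.resize(c,(370,480*370//430))[:480] if 0 else cv2.copyMakeBorder(cv2.resize(s['color'][150:290,190:300,::-1],(370,471)),0,9,0,0,0)]))
E
```

```text
40.2083 [ 0.42375993 -0.22219524  0.24655608] [-0.11665677  0.7158157  -0.26794826]
0.20079012467527346 30.000180533970706 [-0.26205984 -0.37038656  1.2169291 ] [-0.06816663  0.09395163 -0.00781386]
42.3333 0.20152328745319312 [ 0.44663173  0.13030178 -0.62419867] [ 0.01760065  0.03743576 -0.02699975]
44.1833 [0.45860908 0.02951808 0.52996815] 1.882126645730428 [-0.32184136 -0.105984   -0.42349336]
```

View pics/pp.png

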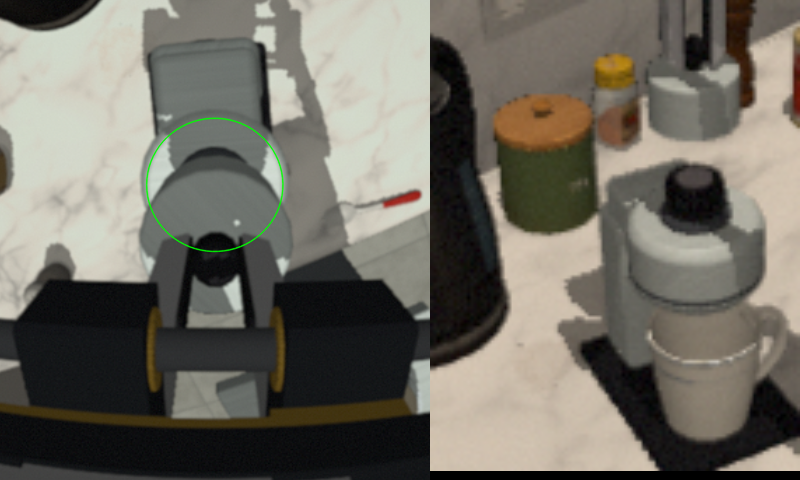

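```bash
python3 - <<'E'
from h import *
c=(.4588,.0302)
arm.line_to([*c,.456],rate=.1)
o=arm.observe(); print(o['t'],o['position'],o['ft_force'],o['ft_torque'])
for z in np.arange(.454,.4429,-.002):
    arm.line_to([*c,z],rate=.05); o=arm.observe(); print(round(z,4),np.round(o['position'],4),np.round(o['ft_force'],1),np.round(o['ft_torque'],2))
    if o['ft_force'][2]>8: break
print(o['t'])
E
```

```text
45.175 [0.4590426  0.03016098 0.45659942] [ 0.33056549  0.46885474 -0.69931933] [ 0.0777602  -0.02181088 -0.01978794]
0.454 [0.4588 0.0302 0.4543] [ 0.2  0.3 -0.9] [ 0.08  0.   -0.01]
0.452 [0.4588 0.0302 0.4519] [ 0.   1.3 -0.8] [ 0.04 -0.    0.05]
0.45 [0.4588 0.0302 0.4499] [-0.6 -0.2 -0.7] [0.09 0.01 0.  ]
0.448 [0.4588 0.0302 0.4479] [-0.3  0.4 -0.2] [ 0.1   0.01 -0.01]
0.446 [0.4589 0.0301 0.4462] [ 0.3 -0.7 -0.1] [ 0.1  -0.06 -0.01]
0.444 [0.4587 0.0301 0.446 ] [-1.7 -1.   9.2] [ 0.02  0.44 -0.07]
46.675
```

```bash
python3 - <<'E'
from h import *
c=(.4588,.0302)
claw.grip(.4); arm.line_to([*c,.53],rate=.15); o=arm.observe(); print(o['t'],o['ft_force'],o['gripper_width'])
w=optics.capture('wrist'); draw(w,[circ(.4588,.0302,.242,.034),circ(.4588,.0302,.264,.01)],'f.png')
s=optics.capture('scene')
cv2.imwrite('pics/ff.png',np.hstack([cv2.imread('pics/f.png')[100:580,180:610], cv2.copyMakeBorder(cv2.resize(s['color'][150:290,190:300,::-1],(370,471)),0,9,0,0,0)]))
E
```

```text
47.9167 [ 0.02596049  0.97483594 -0.56723585] 0.3992469704485723
```

View pics/ff.png

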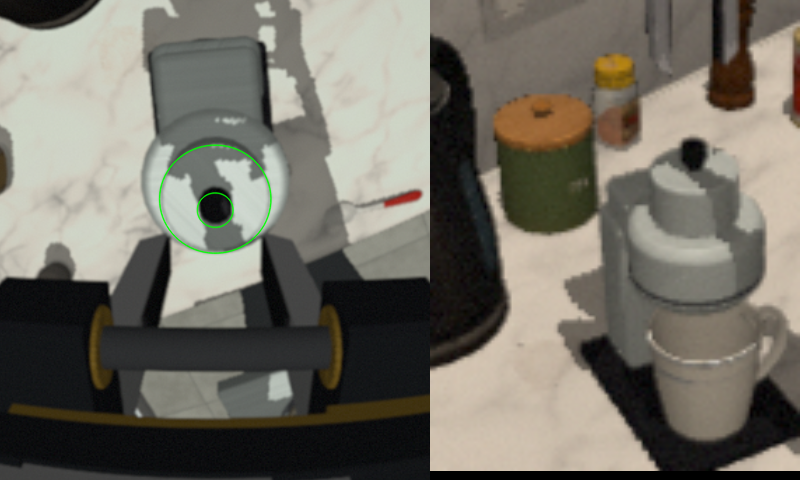

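The cap sits level on the head. Its rim and knob match the predicted circles (knob at about (215,208) in the left crop), and the gripper is clear.

```bash
python3 -c "
from h import *
print(arm.hand_in())"
```

```text
the job is handed in; nothing more can be done
None
```

I turned the dial clockwise to its stop, which it reached after three clicks, backed it off exactly four clicks and let go; the dust cap is seated over it, nothing else was touched, and the job is handed in at about 48 s (no verdict was shown).

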